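# Clear the locked stop and clamp the plate group in the strut clamp

## Task

The hammer-head stop was left locked in the strut in front of the sliding jaw, so the jaw cannot come up to the plate group. Unlock it with a quarter turn and take it out, push the sliding jaw up until the group stands snug and square between the two jaws, without knocking it over or crushing it, and lock the stop back into the strut close up behind the jaw so that it cannot slip back.

Things in the scene. Friction and masses are not known exactly. Their poses are not given: they have to be found in the camera images.
- strut_clamp: Bench clamp, fixed to the table: slotted steel strut let flush into a pale wooden bed on a dark plate, 455 x 150 mm. Origin on the table under the strut's centre line, 255 mm from the bed's end behind the sliding jaw, 200 mm from its other end. y: along the strut to the fixed jaw; x: across; z: up. Bed and strut top at z = 27 mm.
- slot_end (a point): Middle of the strut's open end behind the sliding jaw, at bed height; axes as strut_clamp (y along the strut). The slot, 22 mm wide, runs the whole length between two lips 6 mm thick; under the lips the channel is 37 mm wide and 13 mm high.
- fixed_face (a point): Foot of the fixed jaw's face (grey angle plate lined with plywood, 110 mm wide, 72 mm high above the bed), on the strut's centre line at bed height, at y = 125 mm in strut_clamp's frame. Axes as strut_clamp; the face looks to -y.
- sliding_jaw (a joint): Travel (m) of the sliding jaw along the strut towards the fixed jaw, 0 to 0.235. Its face is at y = -125 mm + travel in strut_clamp's frame: at 0.220 it is tight on the 30 mm group with the group against the fixed jaw. It cannot leave the strut, slides with about 4 N friction and stays where left. Pushing it with the group takes about 10 N in all.
- jaw_heel (a point): Middle of the rear edge of the sliding jaw's foot, on the strut's centre line at bed height; axes as strut_clamp. The jaw, a grey angle plate lined with plywood, is 110 mm wide and 73 mm high; its face is 57 mm ahead (+y) of this point. The foot is 10 mm high, with two bolt heads (8 mm more) 30 mm either side of the middle.
- locking_stop: Loose steel hammer-head bolt with a dark bar handle, 68 mm high, 0.16 kg. Origin at the centre of the head's underside, z up. Head 31 mm long (x), 16 mm wide (y), 7 mm thick. At the start locked in the strut between jaw and group: head across under both lips, bar along the strut. A quarter turn either way brings bar across and head along the slot: free to lift out, drop in or slide.
- stop_collar (a point): Centre of the underside of the stop's 30 mm round collar, 15.5 mm above the stop's origin: it rests on the strut's lips when the stop is fully in (origin then 11.5 mm above the table). Below it a round shoulder 18 mm across guides the stop in the slot. With the collar against the heel of the sliding jaw, the stop's axis is 15 mm behind jaw_heel.
- stop_bar (a point): Centre of the stop's bar handle: 60 mm long (the stop's y, at right angles to the head), 12 mm wide (x), 18 mm high, above 23 mm of bare 12 mm round shank. It lies on the stop's axis 59 mm above the stop's origin, 43.5 mm above the bed when the stop is fully in.
- plate_group: Battery plate group, a loose grey and white block standing on the bed, two lead lugs on top: 30 mm thick (x, along the strut), 118 mm wide (y), 132 mm high, 145 over the lugs, about 0.8 kg. Origin: centre of its underside. Starts a little askew, 8 to 25 mm short of the fixed jaw; pushed, it slides and squares up. Tight on the fixed jaw its centre is at y = 110 mm in strut_clamp's frame.

How it is judged (in metres and radians):
On the way, in this order (a step that is already met when the one before it is completed fails the run):
1. the stop is lifted clear out of the strut (z of locking_stop in the frame of strut_clamp above 0.03 m), for 0.1 s.
2. the group is pressed home between the jaws (value of joint sliding_jaw above 0.217 m and y of plate_group in the frame of strut_clamp above 0.1075 m), for 0.2 s.
At the end, for the whole second after the job is handed in: The group stands upright and square (0.04 rad), within 2.5 mm of the fixed jaw; the sliding jaw is closed on it (travel over 0.217 m, at most 3 mm play); the stop is fully down in the strut, upright, bar along the strut within 0.45 rad, at most 12 mm behind the jaw's foot; all released and at rest (all of step 2 and x of plate_group in the frame of strut_clamp between -0.03 and 0.03 m and z of plate_group in the frame of strut_clamp below 0.032 m and angle between plate_group's own z axis and vertical below 0.06 rad and angle between the x axis of plate_group and the y axis of strut_clamp, either way round below 0.04 rad and z of locking_stop in the frame of strut_clamp below 0.0145 m and y of locking_stop in the frame of jaw_heel between -0.027 and -0.01 m and angle between the x axis of locking_stop and the x axis of strut_clamp, either way round below 0.45 rad and angle between locking_stop's own z axis and vertical below 0.12 rad and linear speed of each of plate_group, locking_stop below 0.01 m/s); the robot touches nothing.
It fails at once if the plate group is knocked over or lifted (angle between plate_group's own z axis and vertical above 0.35 rad or z of plate_group in the frame of strut_clamp above 0.05 m).
It fails at once if the plate group is crushed: more than 80 N between it and the sliding jaw (contact force between sliding_jaw and plate_group above 80 N).
It also fails if it takes over 56 s, if anything falls off the work surface, if the arm or the gripper's body presses on something with over 40 N, if the wrist force passes 120 N, or if a joint passes its speed limit or range.

## Robot

A 6-joint arm with a two-finger parallel gripper is mounted at the origin on a cart in front of the work surface, level with it; the furniture and walls round the work are solid. World frame = base frame: x ahead of the robot, y to its left, z up, the work surface at z = 0. Lengths are in mm, angles in rad, forces in N, time in s.
With the tool pointing down it reaches from about 400 to 925 mm from the base axis. Payload 12.5 kg.
Tool frame: the origin (TCP) lies on the mounting face of the last link; the fingertips stand 190 mm ahead of it and the grasp point (between the pads) lies 171 mm ahead of it (env.tcp_to_tips is the distance from the TCP to the fingertips, in mm); x points along the fingers, y is the direction in which the jaws open and shut, and the axes are right-handed (so a half turn about x gives the same grasp; the last joint's range is limited). The gripper opens to 95 mm and grips with 3 to 60 N. Pads are 20 mm wide; open, the fingers measure 119 mm over their backs; the gripper's body (75 mm by 180 mm) begins 59 mm behind the grasp point.
Start: joints at [1.056, 0.491, 1.559, -0, 1.092, -0.106], TCP at [248.42, 573.509, 404.761] pointing down, gripper open.
Joint ranges: [-3.1, 3.1], [-0.84, 2.19], [0.05, 2.79], [-1.13, 4.28], [0.06, 2.93], [-2.69, 2.69]. Speed limits (rad/s): [2.22, 2.22, 2.79, 3.14, 3.14, 3.14].

## Interface

Orientations are given as [roll, pitch, yaw] about the fixed x, y, z axes, in that order (R = Rz(yaw) Ry(pitch) Rx(roll)).
In Python, from cell import monitor, cams, job, env gives the robot as it stands. The module is installed in compiled form; this text tells all that it offers.
- The arm moves only by the tool apply_moves, never from a script. Its argument "series" is a list of rows, each a list of 3 entries, a list of its own where there are three numbers: the closure, from -1 (fully open) to 1 (shut), so that 0 is half open, then the shift along the tool's x, y, z in cm, then the turn about the tool's x in rad. A call has 1 to 20 rows; each row is the pose to reach, as a shift and turn from the pose commanded when the call began, along the tool's axes at that moment; what a row does not reach only later rows make up. A row lasts 1/8 s, in which the tool goes at most 62.5 mm and 10.7 degrees, less where a joint would pass 70% of its speed; a pose out of reach is approached as far as the arm can. A call with a gripper value outside its range is refused whole. The fingers move at their own pace and stop on an object; the grip force is fixed at half the most. Time passes only in rows, so rows that repeat a pose let the fingers close. It gives the time, the measured TCP pose, the force and the opening at its end, in the units of the state.
- monitor.state(): the state, without advancing time (a new reading comes with each control period).
- cams.read_camera(name): name is "scene" or "side" or "wrist"; returns a dict with "image" (400x640x3 uint8, red, green, blue), "fx", "fy", "cx", "cy" (pixels), "position" and "orientation" of the camera in the world. Camera axes: x right, y down, z forward; pixel columns grow to the right and rows downward; lengths in mm; the calibration is good to about 2 mm. The wrist camera is an equidistant fisheye: a pixel r from the principal point sees the ray r / f radians off the axis. A picture is of the moment at which its call begins. There is no depth.
- job.job_done(): hands the job in, once; it reports no verdict.
The state is a dict: "t": time; "joints": joint angles; "qvel": joint speeds; "tau": joint torques, N m; "eef_pos": TCP position; "tcp_rot": TCP orientation; "ft_force": force on the tool from outside, world axes, zero at the start; "moment": the same for the moment, N m; "opening": opening from 0.0 (shut) to 1.0 (fully open).
Only numpy, scipy, OpenCV 4.12 (cv2) and the standard library are available. Lean on these libraries where they do the work, as an engineer would, in place of code of your own. Each camera call takes 0.05 s, during which the arm holds its last target. There are 200 camera calls.

## Working session

There is one attempt and no reset: what is moved stays moved. The work goes in short steps, Python scripts to look and compute and a tool call to move; the robot and the scene stay as the last step left them, time stands still between calls to the robot, and variables do not carry over. Pictures are saved under pics/ and viewed, about 8 in all and at most 12, crops included, and the job is handed in when it is done.

Besides the shell and the picture viewer there is one more tool, called after "Emit:" as a command line: name --argument value ..., lists and objects as JSON in quotes. apply_moves: Moves the arm, as the interface text tells. Its arguments: {"type":"object","properties":{"series":{"type":"array"}},"required":["series"]}

```bash
mkdir -p pics; python3 - <<'E'
from cell import monitor,cams,env
import cv2,numpy as np
print(monitor.state())
for n in("scene","side","wrist"):
    c=cams.read_camera(n);cv2.imwrite(f"pics/{n}0.png",c["image"][:,:,::-1])
    print(n,{k:np.round(v,4).tolist() for k,v in c.items() if k!="image"})
a=cv2.imread("pics/scene0.png");b=cv2.imread("pics/side0.png")
E
```

```text
{'t': 0.0, 'joints': array([ 1.05636553e+00,  4.91598694e-01,  1.55946571e+00, -2.00712272e-05,
        1.09168737e+00, -1.05583566e-01]), 'qvel': array([ 0.00074711, -0.00115575,  0.00115518,  0.00023758,  0.00012106,
        0.00044041]), 'tau': array([-2.59646826e-03, -6.12635207e+01, -2.58168554e+01,  6.91555627e-02,
        4.83236276e-02, -9.24832989e-05]), 'eef_pos': array([248.42658125, 573.47440753, 404.13170806]), 'tcp_rot': array([-1.66102408,  1.56963707, -2.06986205]), 'ft_force': array([-0.17950641,  0.18405161,  0.08942879]), 'moment': array([-0.02012589,  0.0582164 , -0.03181877]), 'opening': 1.0028194444257397}
scene {'fx': 440.9753, 'fy': 440.9753, 'cx': 322.7809, 'cy': 195.0935, 'position': [-63.3829, -268.8192, 598.873], 'orientation': [-2.2278, -0.0132, -1.1109]}
side {'fx': 408.0919, 'fy': 408.0919, 'cx': 324.6346, 'cy': 206.323, 'position': [456.9899, -629.3317, 619.8522], 'orientation': [-2.2533, -0.0198, -0.1544]}
wrist {'fx': 309.7069, 'fy': 309.7069, 'cx': 318.0196, 'cy': 197.7793, 'position': [186.8578, 600.6864, 384.4491], 'orientation': [2.9037, 0.0007, 1.1623]}
```

View pics/scene0.png

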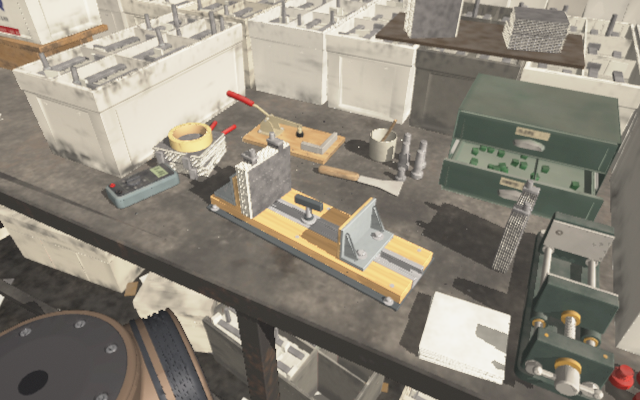

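View pics/side0.png

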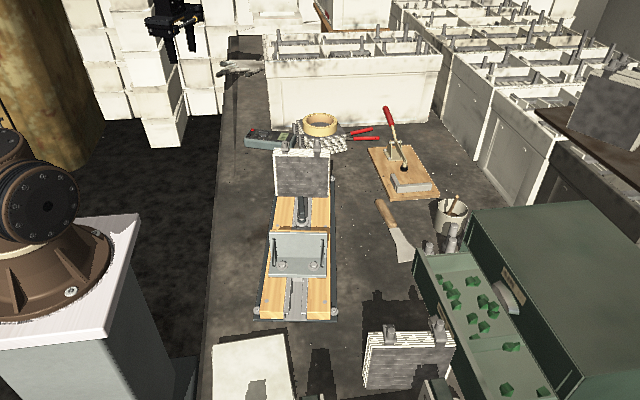

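The scene view shows the bed running from (210,205) to (430,260), the stop bar at (308,206) and the jaw at (365,235). The side view shows the bed at x 255–335 and y 195–320. I'll zoom in for exact corners.

```bash
cat > h.py <<'E'
import numpy as np,cv2
from scipy.spatial.transform import Rotation as R
from cell import monitor,cams
def ray(c,p):
    d=R.from_euler('xyz',c["orientation"]).as_matrix()
    x,y=(p[0]-c["cx"])/c["fx"],(p[1]-c["cy"])/c["fy"]
    return d@np.array([x,y,1.])
def onz(c,p,z):
    d=ray(c,p);o=np.array(c["position"]);return o+d*(z-o[2])/d[2]
def proj(c,P):
    v=R.from_euler('xyz',c["orientation"]).inv().apply(np.array(P)-c["position"])
    return np.array([c["fx"]*v[0]/v[2]+c["cx"],c["fy"]*v[1]/v[2]+c["cy"]])
def wproj(c,P):
    v=R.from_euler('xyz',c["orientation"]).inv().apply(np.array(P)-c["position"])
    a=np.arctan2(np.hypot(v[0],v[1]),v[2]);r=np.hypot(v[0],v[1])
    return np.array([c["cx"]+c["fx"]*a*v[0]/r,c["cy"]+c["fy"]*a*v[1]/r])
def wonz(c,p,z):
    u=np.array([p[0]-c["cx"],p[1]-c["cy"]])/c["fx"];a=np.hypot(*u)
    d=R.from_euler('xyz',c["orientation"]).apply([np.sin(a)*u[0]/a,np.sin(a)*u[1]/a,np.cos(a)])
    o=np.array(c["position"]);return o+d*(z-o[2])/d[2]
E
python3 - <<'E'
from h import *
a=cv2.imread("pics/scene0.png")[135:315,200:440];b=cv2.imread("pics/side0.png")[140:330,245:345]
a=cv2.resize(a,None,fx=2.25,fy=2.25,interpolation=2);b=cv2.resize(b,None,fx=2.5,fy=2.5,interpolation=2)
o=np.zeros((480,800,3),np.uint8);o[:a.shape[0],:a.shape[1]]=a;o[:b.shape[0],545:545+b.shape[1]]=b
cv2.imwrite("pics/z0.png",o)
for n in("scene","side"):
    c=cams.read_camera(n);hsv=cv2.cvtColor(c["image"],cv2.COLOR_RGB2HSV)
    m=cv2.inRange(hsv,(10,90,120),(25,255,255))
    r=np.zeros_like(m)
    if n=="scene": r[180:310,200:440]=1
    else: r[190:325,250:340]=1
    m=m*r; cs,_=cv2.findContours(m,0,2)
    for k in cs:
        if cv2.contourArea(k)>80: 
            print(n,cv2.contourArea(k),cv2.approxPolyDP(k,2,True)[:,0].tolist())
E
```

```text
scene 658.0 [[394, 235], [385, 247], [422, 264], [424, 268], [431, 259], [432, 252]]
scene 160.0 [[281, 197], [305, 209], [305, 206], [294, 201], [294, 196], [298, 193], [314, 199], [292, 188]]
scene 4326.5 [[210, 196], [211, 203], [374, 290], [389, 295], [399, 303], [410, 288], [409, 279], [373, 261], [363, 272], [338, 258], [340, 228], [371, 197], [351, 215], [325, 203], [320, 212], [312, 209], [312, 213], [340, 226], [336, 243], [266, 208], [252, 219], [241, 214], [236, 180], [233, 180], [235, 206], [213, 194]]
side 934.5 [[269, 249], [259, 310], [260, 318], [282, 318], [279, 312], [283, 307], [286, 278], [267, 275]]
side 2116.5 [[278, 196], [274, 223], [270, 230], [328, 233], [327, 276], [308, 278], [307, 311], [329, 311], [329, 319], [328, 313], [307, 313], [307, 318], [330, 318], [328, 196], [312, 198], [310, 230], [290, 229], [294, 197]]
```

View pics/z0.png

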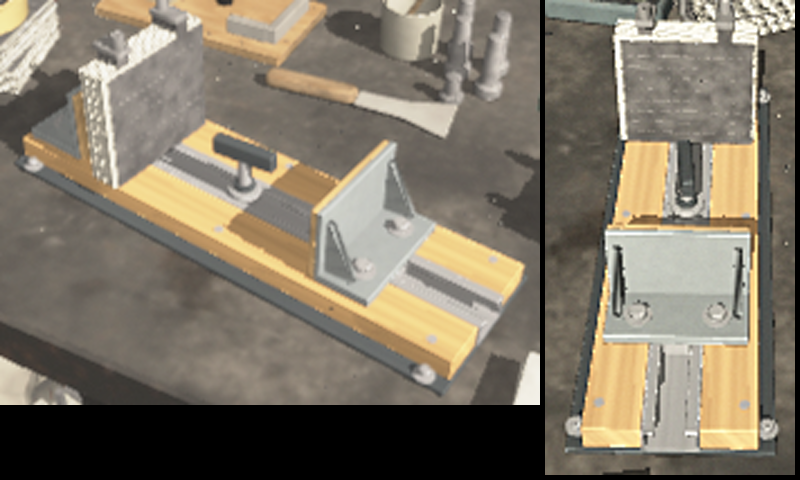

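The zoom shows the bed-end top corners at scene (399.6,294) and (432,251.5), and at side (259.8,312.4) and (329.8,312.8). The bar lies along the strut, and the group stands slightly askew in front of the fixed jaw.

```bash
python3 - <<'E'
from h import *
S=cams.read_camera("scene");D=cams.read_camera("side")
for p in[(399.6,294),(432,251.5),(210,196)]: print("scene",onz(S,p,27).round(1))
for p in[(259.8,312.4),(329.8,312.8),(278,196),(328,196)]: print("side",onz(D,p,27).round(1))
# collar in scene zoom (245,190); bar ends (213,141)-(275,160) top ; side collar (687,207)
z=lambda x,y:(200+x/2.25,135+y/2.25)
s=lambda x,y:(245+(x-545)/2.5,140+y/2.5)
print("bar top scene ends", [onz(S,z(*p),79.5).round(1) for p in[(215,136),(276,155),(214,150),(275,170)]])
print("collar", onz(S,z(245,189),33).round(1), onz(D,s(687,205),33).round(1))
print("jaw heel corners scene",[onz(S,z(*p),37).round(1) for p in [(369,299),(434,222)]],"side",[onz(D,s(*p),37).round(1) for p in [(603,338),(748,338)]])
for n,c,r in(("scene",S,(190,225,290,328)),("side",D,(190,230,280,320))):
    g=c["image"].max(2);m=np.zeros_like(g);m[r[0]:r[1],r[2]:r[3]]=(g[r[0]:r[1],r[2]:r[3]]<60)*255
    cs,_=cv2.findContours(m,0,2);k=max(cs,key=cv2.contourArea);print(n,cv2.minAreaRect(k),cv2.approxPolyDP(k,1.5,True)[:,0].tolist())
E
```

```text
scene [ 423.2 -177.7   27. ]
scene [ 544.7 -199.1   27. ]
scene [492.5 263.2  27. ]
side [ 424.  -184.6   27. ]
side [ 544.4 -202.4   27. ]
side [477.2 142.4  27. ]
side [594.7 127.2  27. ]
bar top scene ends [array([518.1,  70. ,  79.5]), array([518.7,  12.1,  79.5]), array([500.9,  61.3,  79.5]), array([500.8,   4.1,  79.5])]
collar [516.1  40.3  33. ] [522.   35.5  33. ]
jaw heel corners scene [array([ 441.4, -106.3,   37. ]), array([ 546.9, -121.9,   37. ])] side [array([ 442.7, -110.3,   37. ]), array([ 550.1, -125.1,   37. ])]Traceback (most recent call last):
  File "<stdin>", line 13, in <module>
ValueError: max() iterable argument is empty
```

```bash
cat >> h.py <<'E'
# clamp frame estimate
YAW=-0.157
def setc(): pass
O=np.array([484.,-190.5])+255*np.array([-np.sin(YAW),np.cos(YAW)])
def c2w(x,y):
    c,s=np.cos(YAW),np.sin(YAW);return O+np.array([c*x-s*y,s*x+c*y])
def w2c(p):
    c,s=np.cos(YAW),np.sin(YAW);d=np.array(p[:2])-O;return np.array([c*d[0]+s*d[1],-s*d[0]+c*d[1]])
def tool():
    s=monitor.state();M=R.from_euler('xyz',s["tcp_rot"]).as_matrix();return s,M
def plan(P,ya):
    """shift cm + turn to bring TCP to P, tool y to world heading ya (mod pi)"""
    s,M=tool();sh=M.T@(np.array(P)-s["eef_pos"])/10
    cur=np.arctan2(M[1,1],M[0,1]);d=(ya-cur+np.pi/2)%np.pi-np.pi/2
    print("t",round(s["t"],2),"shift",sh.round(2),"turn",round(-d,3),"tool y heading",round(cur,3),"q",s["joints"].round(2),"cl",w2c(s["eef_pos"]).round(1),s["eef_pos"].round(1),"F",s["ft_force"].round(1))
E
python3 - <<'E'
from h import *
s,M=tool();print(M.round(3));c=cams.read_camera("wrist");print("cam in tool",M.T@(c["position"]-s["eef_pos"]))
p=c2w(0,-24);print(p,O);plan([*p,320],YAW)
E
```

```text
[[-0.     0.397  0.918]
 [-0.     0.918 -0.397]
 [-1.    -0.    -0.   ]]
cam in tool [ 19.78893558   0.51481905 -67.28025288]
[520.11819264  37.65888359] [523.87073213  61.36370266]
t 0.4 shift [  8.47 -38.37  46.23] turn 1.319 tool y heading 1.162 q [ 1.06  0.49  1.56 -0.    1.09 -0.11] cl [-352.1  462.8] [248.4 573.5 404.7] F [ 0.3 -0.1 -0.1]
```

Emit:
apply_moves --series '[[-1, [0, -38.4, 46.2], 1.319], [-1, [0, -38.4, 46.2], 1.319], [-1, [0, -38.4, 46.2], 1.319], [-1, [0, -38.4, 46.2], 1.319], [-1, [0, -38.4, 46.2], 1.319], [-1, [0, -38.4, 46.2], 1.319], [-1, [0, -38.4, 46.2], 1.319], [-1, [0, -38.4, 46.2], 1.319], [-1, [0, -38.4, 46.2], 1.319], [-1, [0, -38.4, 46.2], 1.319], [-1, [0, -38.4, 46.2], 1.319], [-1, [0, -38.4, 46.2], 1.319], [-1, [0, -38.4, 46.2], 1.319], [-1, [0, -38.4, 46.2], 1.319], [-1, [0, -38.4, 46.2], 1.319]]'

```text
t: 2.28
eef_pos: [519.5, 38.0, 404.8]
tcp_rot: [2.144, 1.571, 0.417]
ft_force: [0.2, 0.7, -0.2]
opening: 1.0
```

```bash
python3 - <<'E'
from h import *
p=c2w(0,-24);plan([*p,320],YAW)
c=cams.read_camera("wrist");cv2.imwrite("pics/w1.png",c["image"][:,:,::-1]);print(c["position"],c["orientation"])
for y in(-255,-182,-125,-24,60,125): print(y,wproj(c,[*c2w(0,y),27]).round(1),wproj(c,[*c2w(-61,y),27]).round(1),wproj(c,[*c2w(61,y),27]).round(1))
E
```

```text
t 2.27 shift [8.48 0.06 0.03] turn 0.001 tool y heading -0.156 q [-0.05  0.34  1.81  0.    0.99  0.1 ] cl [ -0.6 -23.7] [519.5  38.  404.8] F [ 0.2  0.7 -0.2]
[528.84175392 104.22058052 385.05820747] [ 2.90347892e+00  4.30940320e-04 -1.55860807e-01]
-255 [319.1 339.1] [277.4 338.2] [360.8 338.2]
-182 [319.3 297.9] [274.1 297.1] [364.4 297.2]
-125 [319.4 260. ] [271.7 259.5] [367.1 259.5]
-24 [319.6 181.4] [268.2 181.5] [371.  181.6]
60 [319.7 109.4] [266.8 110.2] [372.6 110.4]
125 [319.8  54.4] [266.9  55.6] [372.6  55.9]
```

View pics/w1.png

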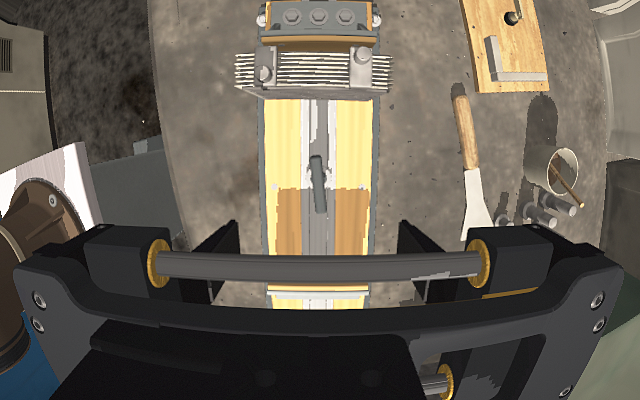

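The wrist view shows the bar from (315,157) to (321,212), about 0.1 rad off the strut line. The bed edges are near columns 266 and 372, and the group's foot is at row ~98, askew. The gripper body is wide along its opening direction. Next I'll measure these precisely.

```bash
python3 - <<'E'
from h import *
c=cams.read_camera("wrist");im=c["image"];hsv=cv2.cvtColor(im,cv2.COLOR_RGB2HSV)
m=cv2.inRange(hsv,(10,50,90),(35,255,255))
L=[]
for v in list(range(104,180,6))+list(range(196,235,6)):
    xs=np.where(m[v,250:390])[0]+250
    if len(xs)<20: continue
    g=np.argmax(np.diff(xs));a,b,s0,s1=xs[0]-.5,xs[-1]+.5,xs[g]+.5,xs[g+1]-.5
    P=[w2c(wonz(c,(u,v),27)) for u in(a,s0,s1,b)]
    L.append([P[0][1],*[q[0] for q in P]])
L=np.array(L);print(L.round(1))
for k in range(1,5): print(k,np.polyfit(L[:,0],L[:,k],1).round(4), np.median(L[:,k]))
d=(im.max(2)<75).astype(np.uint8)*255;r=np.zeros_like(d);r[145:222,305:335]=d[145:222,305:335]
cs,_=cv2.findContours(r,0,2);k=max(cs,key=cv2.contourArea);print(cv2.contourArea(k),cv2.boundingRect(k),cv2.minAreaRect(k))
bx=cv2.boxPoints(cv2.minAreaRect(k));print([w2c(wonz(c,q,79.5)).round(1).tolist() for q in bx])
# group foot line
for u in(262,275,290,345,360,372):
    col=np.where(m[90:120,u])[0];print(u,90+col[0] if len(col) else None,w2c(wonz(c,(u,90+col[0]-.5),27)).round(1) if len(col) else '')
E
```

```text
[[ 67.2 -64.7 -21.9  18.1  77.5]
 [ 60.2 -64.8 -21.9  18.1  74. ]
 [ 53.5 -74.3 -21.9  18.1  81.2]
 [ 46.2 -64.9 -22.   18.1  81.4]
 [ 39.2 -65.  -22.   18.2  81.5]
 [ 32.2 -65.1 -23.2  18.2  81.7]
 [ 25.5 -80.8 -23.2  18.3  79.4]
 [ 18.5 -82.2 -22.1  18.3  78.4]
 [ 11.4 -82.4 -22.1  18.4  82.3]
 [  4.3 -82.6 -22.2  18.5  75.2]
 [ -2.9 -82.9 -22.2  18.5  70.6]
 [-10.1 -83.1 -22.3  18.6  77. ]
 [-17.3 -83.4 -22.4  18.7  73.6]
 [-41.8 -84.6 -22.6  17.8  61.1]
 [-49.3 -85.  -21.5  17.9  85.1]
 [-56.8 -85.4 -21.6  18.   80.5]
 [-64.5 -85.8 -21.7  18.1  82.2]
 [-72.2 -83.7 -21.8  18.2  85.2]
 [-80.  -85.5 -21.9  18.4  71.7]
 [-87.9 -80.9 -22.1  18.5  79.9]]
1 [  0.1291 -77.5521] -82.50195175297993
2 [-2.30000e-03 -2.21503e+01] -22.018829785777733
3 [-3.00000e-04  1.82454e+01] 18.230288259573783
4 [5.30000e-03 7.80025e+01] 79.64703340235538
8.0 (310, 155, 11, 4) ((314.92572021484375, 156.25741577148438), (2.487593412399292, 10.149378776550293), 84.2894058227539)
[[-10.0, 11.8], [-0.0, 12.8], [0.2, 10.3], [-9.8, 9.3]]
262 None 
275 99 [-51.3  73.3]
290 99 [-33.9  72.8]
345 100 [28.9 71.7]
360 100 [46.2 72.1]
372 99 [60.2 73.8]
```

```bash
python3 - <<'E'
from h import *
c=cams.read_camera("wrist")
for q in((314.5,156.5),(322,213),(318.3,184)): print(w2c(wonz(c,q,79.5)).round(1))
sub=c["image"][150:220:6,306:334:2].max(2);print(sub)
plan([*c2w(-1.9,-24),240],YAW)
E
sed -i 's/484\.,-190\.5/482.12,-190.2/' h.py
```

```text
[-5.3 10.7]
[  2.4 -47.4]
[ -1.5 -17. ]
[[243 255 156 154 161 157 157 156 158 159 155 135 251 243]
 [244 255 100  41  51  59  60  61 164 158 155 139 251 245]
 [244 255  97 119 122 125 122  96 153 160 152 246 246 244]
 [214 147 117 110 123 126 124 109  93 163 142 132 144 254]
 [227 237 202  95 126 125 124 120  72  60 255 236 244 249]
 [241 238 192  88 117 125 123 124 101  91 231 241 241 247]
 [252 251 255 203 109 122 124 123 103 182 250 247 247 246]
 [161 153 156 137 105 123 125 124 114  93 162 153 160 163]
 [161 154 156 158  99 121 125 123 123  90 167 156 160 162]
 [161 155 155 157 140 113 126 125 124 107 100 160 161 163]
 [161 149 156 157 152 106 124 124 120 114  80 152 159 164]
 [163 151 157 157 156 156 159 157 157 160 155 157 160 161]]
t 2.42 shift [16.47 -0.15 -0.  ] turn 0.0 tool y heading -0.157 q [-0.05  0.34  1.81  0.    0.99  0.1 ] cl [ -0.5 -24. ] [519.7  37.7 404.7] F [-0.   0.5 -0.3]
```

Emit:
apply_moves --series '[[-1, [4, -0.1, -0.6], -0.13], [-1, [10, -0.1, -0.6], -0.13], [-1, [14, -0.1, -0.6], -0.13], [-1, [16.45, -0.1, -0.6], -0.13], [-1, [16.45, -0.1, -0.6], -0.13], [1, [16.45, -0.1, -0.6], -0.13], [1, [16.45, -0.1, -0.6], -0.13], [1, [16.45, -0.1, -0.6], -0.13], [1, [16.45, -0.1, -0.6], -0.13], [1, [16.45, -0.1, -0.6], -0.13], [1, [16.45, -0.1, -0.6], -0.13]]'

```text
t: 3.8
eef_pos: [519.7, 43.6, 240.3]
tcp_rot: [2.313, 1.571, 0.715]
ft_force: [0.1, 0.0, -0.3]
opening: 0.427
```

```bash
python3 - <<'E'
from h import *
plan([*c2w(0,-70),240],YAW)
c=cams.read_camera("wrist");cv2.imwrite("pics/w2.png",c["image"][:,:,::-1])
E
```

```text
t 3.8 shift [ 0.03 -0.73  5.13] turn 0.13 tool y heading -0.027 q [-0.04  0.58  1.96  0.    0.59 -0.02] cl [  0.5 -18.2] [519.7  43.6 240.3] F [ 0.1  0.  -0.3]
```

View pics/w2.png

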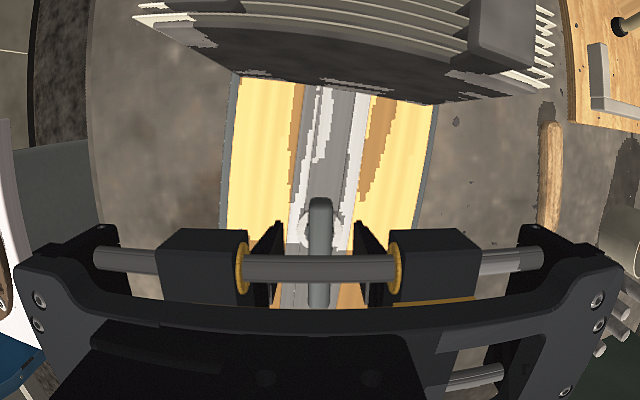

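The bar (column ~320) is centred between the fingers at columns ~275 and 365 and aligned with them. The fingers are still closing, so I'll keep closing.

Emit:
apply_moves --series '[[1, [0, 0, 0], 0], [1, [0, 0, 0], 0], [1, [0, 0, 0], 0], [1, [0, 0, 0], 0], [1, [0, 0, 0], 0], [1, [0, 0, 0], 0]]'

```text
t: 4.6
eef_pos: [519.6, 43.6, 240.2]
tcp_rot: [-2.051, 1.571, 2.635]
ft_force: [-0.6, -0.1, -1.6]
opening: 0.124
```

```bash
python3 - <<'E'
from h import *
print(monitor.state()["opening"]*95,monitor.state()["moment"])
plan([*c2w(0,-68),241],YAW)
E
```

```text
11.82517130982545 [-0.0801872   0.04359435  0.0025015 ]
t 4.6 shift [-0.08 -0.7   4.93] turn 0.13 tool y heading -0.027 q [-0.04  0.58  1.96  0.    0.59 -0.02] cl [  0.5 -18.2] [519.6  43.6 240.2] F [-0.6 -0.1 -1.6]
```

Emit:
apply_moves --series '[[1, [-0.05, 0, 0], 0], [1, [-0.1, -0.17, 1.2], 0], [1, [-0.1, -0.34, 2.5], 0], [1, [-0.1, -0.5, 3.7], 0], [1, [-0.1, -0.67, 4.93], 0], [1, [-0.1, -0.67, 4.93], 0]]'

```text
t: 5.35
eef_pos: [511.5, -6.5, 241.2]
tcp_rot: [3.073, 1.571, 1.473]
ft_force: [0.6, 0.6, -1.9]
opening: 0.126
```

```bash
python3 - <<'E'
from h import *
print(monitor.state()["opening"]*95,monitor.state()["moment"])
plan([*c2w(0.3,-68),241.2],YAW)
E
```

```text
11.922818759315517 [-0.03355945  0.11421443 -0.01168882]
t 5.35 shift [ 0.    0.01 -0.1 ] turn 0.128 tool y heading -0.029 q [-0.14  0.57  1.99  0.    0.58 -0.11] cl [  0.3 -69. ] [511.5  -6.5 241.2] F [ 0.6  0.6 -1.9]
```

Sliding was free. Now the quarter turn, then lift.

Emit:
apply_moves --series '[[1, [0, 0, 0], -0.18], [1, [0, 0, 0], -0.36], [1, [0, 0, 0], -0.54], [1, [0, 0, 0], -0.72], [1, [0, 0, 0], -0.9], [1, [0, 0, 0], -1.08], [1, [0, 0, 0], -1.26], [1, [0, 0, 0], -1.44], [1, [0, 0, 0], -1.44], [1, [0, 0, 0], -1.44]]'

```text
t: 6.6
eef_pos: [511.6, -5.4, 241.2]
tcp_rot: [1.472, 1.571, 1.31]
ft_force: [0.0, 0.1, -1.9]
opening: 0.126
```

Emit:
apply_moves --series '[[1, [-0.5, 0, 0], 0], [1, [-1, 0, 0], 0], [1, [-1, 0, 0], 0]]'

```text
t: 6.98
eef_pos: [511.7, -5.5, 251.8]
tcp_rot: [0.104, 1.57, -0.054]
ft_force: [0.3, -0.3, -1.9]
opening: 0.126
```

```bash
python3 - <<'E'
from h import *
print(monitor.state()["opening"]*95,monitor.state()["moment"])
plan([*c2w(0.3,-68),300],YAW+np.pi/2)
E
```

```text
11.994688421420374 [-0.0314334  -0.04748865  0.03301879]
t 6.97 shift [-4.82 -0.    0.  ] turn -0.001 tool y heading 1.412 q [-0.14  0.55  1.98  0.    0.61 -1.55] cl [  0.3 -68. ] [511.7  -5.5 251.8] F [ 0.3 -0.3 -1.9]
```

Emit:
apply_moves --series '[[1, [-4, 0, 0], 0], [1, [-9.8, 0, 0], 0], [1, [-9.8, 0, 0], 0], [1, [-9.8, -6, 0], 0], [1, [-9.8, -12, 0], 0], [1, [-9.8, -17.7, 0], 0], [1, [-9.8, -17.7, 0], 0], [1, [-4.5, -17.7, 0], 0], [1, [-1.5, -17.7, 0], 0], [1, [-0.7, -17.7, 0], 0], [1, [-0.7, -17.7, 0], 0]]'

```text
t: 8.35
eef_pos: [484.0, -179.9, 258.1]
tcp_rot: [2.669, 1.57, 2.511]
ft_force: [0.6, -0.2, -1.9]
opening: 0.125
```

```bash
python3 - <<'E'
from h import *
print(monitor.state()["opening"]*95,monitor.state()["moment"])
plan([*c2w(0.3,-245),241.2],YAW+np.pi/2)
c=cams.read_camera("side");cv2.imwrite("pics/s3.png",cv2.resize(c["image"][190:340,230:360,::-1],None,fx=4,fy=4,interpolation=2))
E
```

```text
11.853092901646484 [ 0.05423845  0.05307073 -0.00219521]
t 8.35 shift [ 1.69 -0.05  0.  ] turn -0.0 tool y heading 1.414 q [-0.48  0.55  1.97  0.    0.63 -1.9 ] cl [   0.3 -244.5] [ 484.  -179.9  258.1] F [ 0.6 -0.2 -1.9]
```

View pics/s3.png

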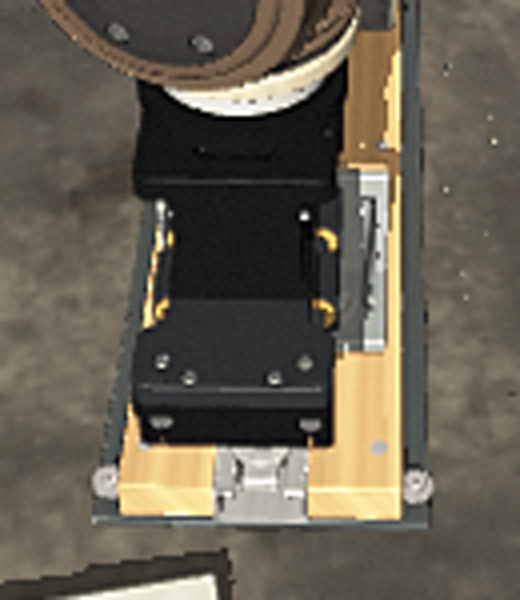

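The stop's foot (crop column ~262) is centred over the strut (columns 215–308), so I'll lower it gently.

Emit:
apply_moves --series '[[1, [0.3, 0, 0], 0], [1, [0.6, 0, 0], 0], [1, [0.6, 0, 0], 0]]'

```text
t: 8.78
eef_pos: [483.8, -180.3, 252.3]
tcp_rot: [0.097, 1.571, -0.061]
ft_force: [-0.7, 0.0, -1.3]
opening: 0.127
```

Emit:
apply_moves --series '[[1, [0.3, 0, 0], 0], [1, [0.5, 0, 0], 0], [1, [0.5, 0, 0], 0]]'

```text
t: 9.15
eef_pos: [483.8, -180.3, 247.0]
tcp_rot: [2.633, 1.57, 2.475]
ft_force: [0.1, -0.2, -2.1]
opening: 0.119
```

Emit:
apply_moves --series '[[1, [0.2, 0, 0], 0], [1, [0.4, 0, 0], 0], [1, [0.5, 0, 0], 0], [1, [0.5, 0, 0], 0]]'

```text
t: 9.65
eef_pos: [483.8, -180.3, 242.1]
tcp_rot: [2.358, 1.571, 2.2]
ft_force: [-0.3, 0.4, -1.8]
opening: 0.126
```

The stop went in freely. Next: turn it to locked, lower 1 mm and release.

Emit:
apply_moves --series '[[1, [0.1, 0, 0], 0.18], [1, [0.1, 0, 0], 0.36], [1, [0.1, 0, 0], 0.54], [1, [0.1, 0, 0], 0.72], [1, [0.1, 0, 0], 0.9], [1, [0.1, 0, 0], 1.08], [1, [0.1, 0, 0], 1.26], [1, [0.1, 0, 0], 1.44], [1, [0.1, 0, 0], 1.57], [1, [0.1, 0, 0], 1.57], [1, [0.15, 0, 0], 1.57]]'

```text
t: 11.02
eef_pos: [483.8, -180.3, 240.7]
tcp_rot: [1.765, 1.571, 0.04]
ft_force: [-0.2, -0.1, -1.3]
opening: 0.125
```

Emit:
apply_moves --series '[[0.2, [0, 0, 0], 0], [0.2, [0, 0, 0], 0], [0.2, [0, 0, 0], 0], [0.2, [0, 0, 0], 0], [0.2, [0, 0, 0], 0], [0.2, [-3, 0, 0], 0], [0.2, [-9, 0, 0], 0], [0.2, [-9, 0, 0], 0]]'

```text
t: 12.02
eef_pos: [484.1, -180.4, 334.3]
tcp_rot: [1.26, 1.564, -0.467]
ft_force: [0.6, -0.2, -0.5]
opening: 0.399
```

```bash
python3 - <<'E'
from h import *
plan([*c2w(0.3,-197),220],YAW)
c=cams.read_camera("wrist");cv2.imwrite("pics/w4.png",c["image"][:,:,::-1])
for y in(-245,-182,-192): print(y,wproj(c,[*c2w(0,y),27]).round(1))
E
```

```text
t 12.03 shift [11.42 -0.09 -4.83] turn 0.0 tool y heading -0.157 q [-0.48  0.43  1.9   0.    0.8  -0.33] cl [   0.5 -245. ] [ 484.1 -180.4  334.3] F [ 0.6 -0.2 -0.5]
-245 [316.8 194.1]
-182 [316.8 127.4]
-192 [316.8 138.2]
```

View pics/w4.png

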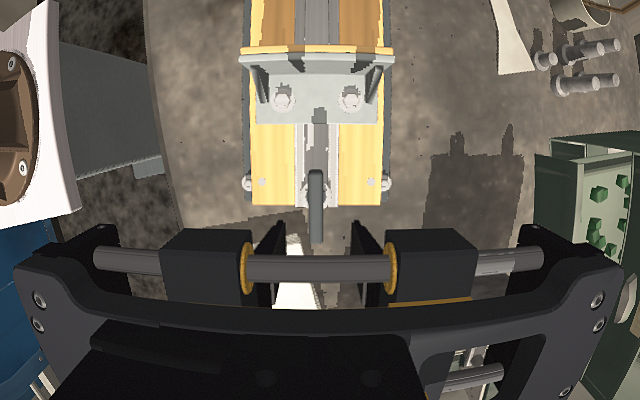

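The stop is parked locked at the bed end, with its bar at rows 170–240. The jaw heel edge is at row ~124, leaving room for the closed fingers between them.

Emit:
apply_moves --series '[[1, [0, -0.1, -4.8], 0], [1, [0, -0.1, -4.8], 0], [1, [0, -0.1, -4.8], 0], [1, [0, -0.1, -4.8], 0], [1, [3, -0.1, -4.8], 0], [1, [6.5, -0.1, -4.8], 0], [1, [9, -0.1, -4.8], 0], [1, [10.8, -0.1, -4.8], 0], [1, [11.3, -0.1, -4.8], 0], [1, [11.3, -0.1, -4.8], 0]]'

```text
t: 13.32
eef_pos: [490.4, -133.1, 217.7]
tcp_rot: [-2.155, 1.571, 2.4]
ft_force: [0.9, 0.3, -0.4]
opening: 0.003
```

```bash
python3 - <<'E'
from h import *
print(monitor.state()["opening"])
plan([*c2w(0.3,20),220.5],YAW)
c=cams.read_camera("side");cv2.imwrite("pics/s5.png",cv2.resize(c["image"][190:340,230:360,::-1],None,fx=4,fy=4,interpolation=2))
E
```

```text
0.0032043728761780737
t 13.32 shift [ -0.27   0.09 -21.74] turn -0.001 tool y heading -0.158 q [-0.4   0.61  2.01  0.    0.52 -0.24] cl [  -0.8 -197.4] [ 490.4 -133.1  217.7] F [ 0.9  0.3 -0.4]
```

View pics/s5.png

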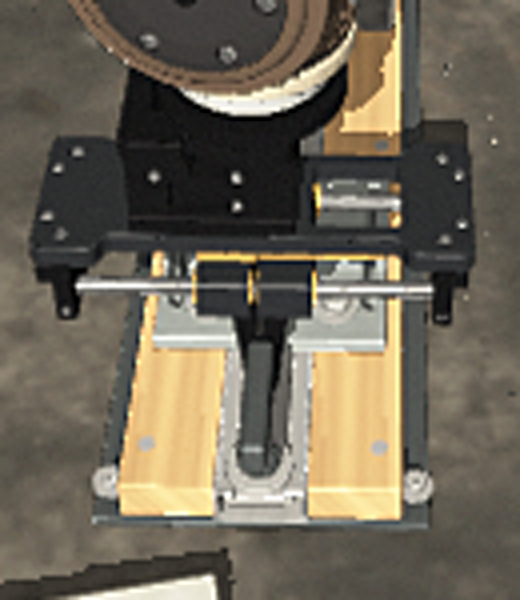

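Closed fingers sit over the strut between the bar end and the heel. I'll raise 2 mm and push.

Emit:
apply_moves --series '[[1, [-0.2, 0.1, 0], 0], [1, [-0.2, 0.1, -0.6], 0], [1, [-0.2, 0.1, -1.2], 0], [1, [-0.2, 0.1, -1.8], 0], [1, [-0.2, 0.1, -2.8], 0], [1, [-0.2, 0.1, -3.8], 0], [1, [-0.2, 0.1, -4.8], 0], [1, [-0.2, 0.1, -5.8], 0], [1, [-0.2, 0.1, -6.8], 0], [1, [-0.2, 0.1, -6.8], 0]]'

```text
t: 14.62
eef_pos: [501.7, -64.7, 219.4]
tcp_rot: [-1.865, 1.569, 2.691]
ft_force: [-0.2, -0.4, 0.1]
opening: 0.007
```

```bash
python3 - <<'E'
from h import *
plan([*c2w(0.3,20),220],YAW)
E
```

```text
t 14.62 shift [ -0.05   0.07 -14.8 ] turn 0.001 tool y heading -0.156 q [-0.26  0.61  2.01  0.    0.52 -0.1 ] cl [  -0.3 -128. ] [501.7 -64.7 219.4] F [-0.2 -0.4  0.1]
```

Emit:
apply_moves --series '[[1, [-0.05, 0, -1], 0], [1, [-0.05, 0, -2], 0], [1, [-0.05, 0, -3], 0], [1, [-0.05, 0, -4], 0], [1, [-0.05, 0, -5], 0], [1, [-0.05, 0, -6], 0], [1, [-0.05, 0, -7], 0], [1, [-0.05, 0, -8], 0], [1, [-0.05, 0, -9], 0], [1, [-0.05, 0, -10], 0]]'

```text
t: 15.88
eef_pos: [517.7, 33.7, 220.2]
tcp_rot: [-2.032, 1.571, 2.523]
ft_force: [-3.0, -4.3, -2.4]
opening: 0.005
```

```bash
python3 - <<'E'
from h import *
plan([*c2w(0.3,28),220],YAW)
c=cams.read_camera("wrist");cv2.imwrite("pics/w6.png",c["image"][:,:,::-1])
E
```

```text
t 15.88 shift [ 0.02  0.02 -5.63] turn -0.0 tool y heading -0.157 q [-0.06  0.62  1.98  0.    0.54  0.09] cl [  0.1 -28.3] [517.7  33.7 220.2] F [-3.  -4.3 -2.4]
```

View pics/w6.png

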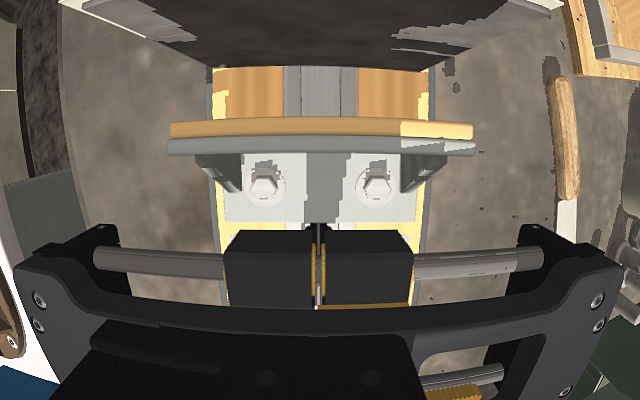

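The jaw is moving (face at row ~130, group foot at row ~68) with a push of about 4–5 N. I'll continue more slowly.

Emit:
apply_moves --series '[[1, [0, 0, -0.6], 0], [1, [0, 0, -1.2], 0], [1, [0, 0, -1.8], 0], [1, [0, 0, -2.2], 0], [1, [0, 0, -2.5], 0], [1, [0, 0, -2.8], 0], [1, [0, 0, -3.1], 0], [1, [0, 0, -3.4], 0], [1, [0, 0, -3.7], 0], [1, [0, 0, -4.0], 0], [1, [0, 0, -4.3], 0], [1, [0, 0, -4.6], 0]]'

```text
t: 17.42
eef_pos: [525.0, 78.2, 220.4]
tcp_rot: [1.232, 1.57, -0.496]
ft_force: [2.2, -9.2, 1.4]
opening: 0.001
```

Emit:
apply_moves --series '[[1, [0, 0, -0.2], 0], [1, [0, 0, -0.4], 0]]'

```text
t: 17.68
eef_pos: [525.7, 82.2, 220.4]
tcp_rot: [1.253, 1.57, -0.474]
ft_force: [1.5, -9.1, 1.4]
opening: 0.002
```

```bash
python3 - <<'E'
from h import *
plan([*c2w(0.3,28),220],YAW)
E
```

```text
t 17.68 shift [ 0.04 -0.01 -0.72] turn 0.0 tool y heading -0.157 q [ 0.03  0.63  1.95 -0.    0.57  0.19] cl [ 0.4 20.8] [525.7  82.2 220.4] F [ 1.5 -9.1  1.4]
```

Emit:
apply_moves --series '[[1, [0, 0, -0.1], 0], [1, [0, 0, -0.2], 0], [1, [0, 0, -0.3], 0]]'

```text
t: 18.05
eef_pos: [526.1, 84.2, 220.4]
tcp_rot: [0.198, 1.569, -1.529]
ft_force: [0.3, -26.4, 3.7]
opening: 0.004
```

Emit:
apply_moves --series '[[1, [0, 0, -0.1], 0], [1, [0, 0, -0.2], 0]]'

```text
t: 18.3
eef_pos: [526.3, 84.9, 220.4]
tcp_rot: [-0.114, 1.567, -1.841]
ft_force: [-0.9, -42.5, 4.9]
opening: 0.001
```

Emit:
apply_moves --series '[[1, [0, 0, -0.1], 0]]'

```text
t: 18.42
eef_pos: [526.4, 85.2, 220.4]
tcp_rot: [-0.177, 1.566, -1.904]
ft_force: [-1.3, -50.7, 6.5]
opening: 0.003
```

The group is home: the push rose to 50 N with almost no further travel. I'll back off, lift, and look at the clamped state while moving to the stop.

Emit:
apply_moves --series '[[1, [0, 0, 0.3], 0], [1, [0, 0, 1.5], 0], [1, [0, 0, 3], 0], [1, [-5, 0, 5], 0], [0.2, [-11, 0, 8], 0], [0.2, [-11, 0, 8], 0]]'

```text
t: 19.18
eef_pos: [513.7, 7.9, 333.4]
tcp_rot: [1.66, 1.565, -0.069]
ft_force: [-0.3, 0.7, -0.3]
opening: 0.157
```

```bash
python3 - <<'E'
from h import *
plan([*c2w(0.2,-245),240.3],YAW)
c=cams.read_camera("wrist");a=c["image"][:,:,::-1]
d=cams.read_camera("scene");b=cv2.resize(d["image"][135:315,200:440,::-1],None,fx=1.5,fy=1.5)
o=np.zeros((400,800,3),np.uint8);o[:,:440]=a[:,100:540];o[:270,440:800]=b
cv2.imwrite("pics/w7.png",o)
for y in(38,95,125): print(y,wproj(c,[*c2w(0,y),37]).round(1))
E
```

```text
t 19.18 shift [ 9.3  -0.02 19.07] turn -0.002 tool y heading -0.159 q [-0.11  0.43  1.91  0.    0.8   0.05] cl [  0.2 -54.4] [513.7   7.9 333.4] F [-0.3  0.7 -0.3]
38 [317.2  95.6]
95 [317.1  34.3]
125 [317.1   4.5]
```

View pics/w7.png

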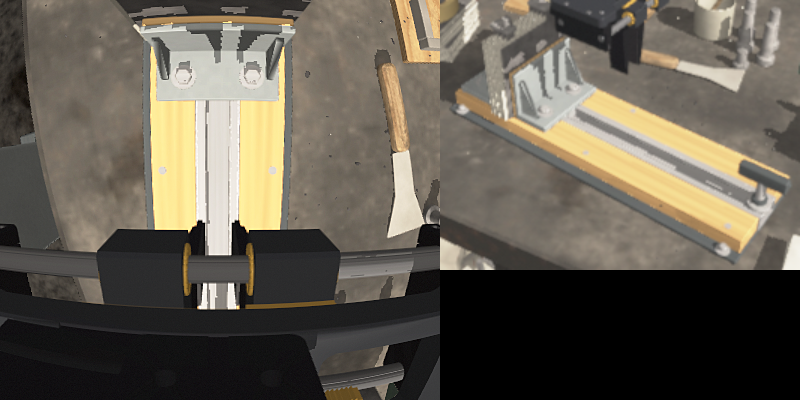

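The clamp is closed, with the heel at row ~100 (y ≈ 34 in my frame) and the group between the jaws. The stop stands locked at the bed end. Going to fetch it.

Emit:
apply_moves --series '[[0.2, [0, 0, 6], 0], [0.2, [0, 0, 12], 0], [0.2, [0, 0, 19.1], 0], [0.2, [0, 0, 19.1], 0], [0.2, [0, 0, 19.1], 0], [0.2, [4, 0, 19.1], 0], [0.2, [8, 0, 19.1], 0], [0.2, [9.3, 0, 19.1], 0], [0.2, [9.3, 0, 19.1], 0], [1, [9.3, 0, 19.1], 0], [1, [9.3, 0, 19.1], 0], [1, [9.3, 0, 19.1], 0], [1, [9.3, 0, 19.1], 0], [1, [9.3, 0, 19.1], 0], [1, [9.3, 0, 19.1], 0], [1, [9.3, 0, 19.1], 0]]'

```text
t: 21.28
eef_pos: [484.0, -179.4, 237.8]
tcp_rot: [1.368, 1.57, -0.36]
ft_force: [-1.2, 0.8, 5.9]
opening: 0.126
```

```bash
python3 - <<'E'
from h import *
print(monitor.state()["opening"]*95)
plan([*c2w(0.2,15),241.3],YAW)
E
```

```text
11.964844983818686
t 21.27 shift [ -0.36  -0.   -25.9 ] turn -0.0 tool y heading -0.157 q [-0.48  0.58  1.98  0.    0.58 -0.33] cl [ 2.00e-01 -2.44e+02] [ 484.  -179.4  237.8] F [-1.2  0.8  5.9]
```

Gripped at 12 mm. I'll raise 1.2 mm so the stop neither presses nor binds, then slide it forward in the slot.

Emit:
apply_moves --series '[[1, [-0.12, 0, 0], 0], [1, [-0.12, 0, -0.5], 0], [1, [-0.12, 0, -2], 0], [1, [-0.12, 0, -2], 0]]'

```text
t: 21.78
eef_pos: [487.2, -158.3, 238.3]
tcp_rot: [-2.101, 1.57, 2.456]
ft_force: [-0.0, 0.1, -1.8]
opening: 0.123
```

```bash
python3 - <<'E'
from h import *
plan([*c2w(0.2,10),239],YAW)
E
```

```text
t 21.77 shift [ -0.06   0.05 -23.27] turn 0.001 tool y heading -0.156 q [-0.44  0.58  1.99  0.    0.58 -0.29] cl [   0.  -222.7] [ 487.2 -158.3  238.3] F [-0.   0.1 -1.8]
```

Free sliding, with only the stop's weight on the wrist.

Emit:
apply_moves --series '[[1, [-0.05, 0, -1.5], 0], [1, [-0.05, 0, -3], 0], [1, [-0.05, 0, -4.5], 0], [1, [-0.05, 0, -6], 0], [1, [-0.05, 0, -7.5], 0], [1, [-0.05, 0, -9], 0], [1, [-0.05, 0, -10.5], 0], [1, [-0.05, 0, -12], 0], [1, [-0.05, 0, -12], 0]]'

```text
t: 22.9
eef_pos: [506.0, -40.0, 238.9]
tcp_rot: [2.973, 1.571, 1.247]
ft_force: [-0.1, -0.4, -1.7]
opening: 0.123
```

Emit:
apply_moves --series '[[1, [0, 0, -1.5], 0], [1, [0, 0, -3], 0], [1, [0, 0, -4.5], 0], [1, [0, 0, -6], 0], [1, [0, 0, -7.5], 0], [1, [0, 0, -9], 0], [1, [0, 0, -10], 0], [1, [0, 0, -10.8], 0], [1, [0, 0, -10.8], 0]]'

```text
t: 24.02
eef_pos: [522.8, 66.0, 238.9]
tcp_rot: [2.446, 1.571, 0.719]
ft_force: [0.7, -0.8, -2.1]
opening: 0.127
```

```bash
python3 - <<'E'
from h import *
print(monitor.state()["opening"]*95)
plan([*c2w(0.2,18),239],YAW)
E
```

```text
12.051470214314687
t 24.02 shift [-0.01  0.01 -1.36] turn 0.001 tool y heading -0.156 q [0.   0.59 1.95 0.   0.6  0.16] cl [0.1 4.4] [522.8  66.  238.9] F [ 0.7 -0.8 -2.1]
```

Emit:
apply_moves --series '[[1, [0, 0, -0.3], 0], [1, [0, 0, -0.6], 0], [1, [0, 0, -0.9], 0], [1, [0, 0, -1.1], 0]]'

```text
t: 24.52
eef_pos: [524.5, 76.6, 238.9]
tcp_rot: [2.774, 1.571, 1.046]
ft_force: [0.4, 0.5, -1.1]
opening: 0.126
```

Emit:
apply_moves --series '[[1, [0, 0, -0.1], 0], [1, [0, 0, -0.2], 0]]'

```text
t: 24.78
eef_pos: [524.8, 78.5, 238.9]
tcp_rot: [-3.126, 1.571, 1.429]
ft_force: [-0.3, -0.4, -1.0]
opening: 0.122
```

Emit:
apply_moves --series '[[1, [0, 0, -0.1], 0], [1, [0, 0, -0.2], 0]]'

```text
t: 25.02
eef_pos: [525.1, 80.5, 238.9]
tcp_rot: [2.775, 1.571, 1.047]
ft_force: [-0.7, -0.2, -2.1]
opening: 0.125
```

Emit:
apply_moves --series '[[1, [0, 0, -0.1], 0], [1, [0, 0, -0.15], 0]]'

```text
t: 25.28
eef_pos: [525.3, 82.0, 238.9]
tcp_rot: [3.067, 1.571, 1.34]
ft_force: [0.1, -0.2, -1.4]
opening: 0.126
```

Emit:
apply_moves --series '[[1, [0, 0, -0.1], 0], [1, [0, 0, -0.15], 0]]'

```text
t: 25.52
eef_pos: [525.5, 82.9, 239.0]
tcp_rot: [-0.257, 1.57, -1.985]
ft_force: [-1.2, -9.0, 1.0]
opening: 0.126
```

The collar touches the heel (9 N). Now ease back 1 mm, lower and release.

Emit:
apply_moves --series '[[1, [0, 0, 0.1], 0], [1, [0.08, 0, 0.1], 0], [1, [0.12, 0, 0.1], 0], [0.2, [0.12, 0, 0.1], 0], [0.2, [0.12, 0, 0.1], 0], [0.2, [0.12, 0, 0.1], 0], [0.2, [0.12, 0, 0.1], 0], [0.2, [0.12, 0, 0.1], 0], [0.2, [-3, 0, 0.1], 0], [0.2, [-8, 0, 0.1], 0], [0.2, [-13, 0, 5], 0], [0.2, [-13, 0, 10], 0], [0.2, [-13, 0, 10], 0]]'

```text
t: 27.15
eef_pos: [509.4, -17.8, 369.8]
tcp_rot: [1.496, 1.569, -0.236]
ft_force: [0.3, -0.5, -0.4]
opening: 0.402
```

```bash
python3 - <<'E'
from h import *
plan([*c2w(0.2,18),239],YAW)
c=cams.read_camera("wrist");a=c["image"][:,:,::-1]
d=cams.read_camera("scene");b=cv2.resize(d["image"][135:275,200:380,::-1],None,fx=2,fy=2,interpolation=2)
o=np.zeros((400,800,3),np.uint8);o[:,:440]=a[:,100:540];o[:280,440:800]=b
e=cams.read_camera("side");e=cv2.resize(e["image"][130:320,245:345,::-1],(60*1,114));o[284:398,440:500]=e
cv2.imwrite("pics/w8.png",o)
E
```

```text
t 27.15 shift [13.08 -0.04 -9.85] turn -0.004 tool y heading -0.161 q [-0.16  0.37  1.88 -0.    0.89 -0.  ] cl [  0.  -80.5] [509.4 -17.8 369.8] F [ 0.3 -0.5 -0.4]
```

View pics/w8.png

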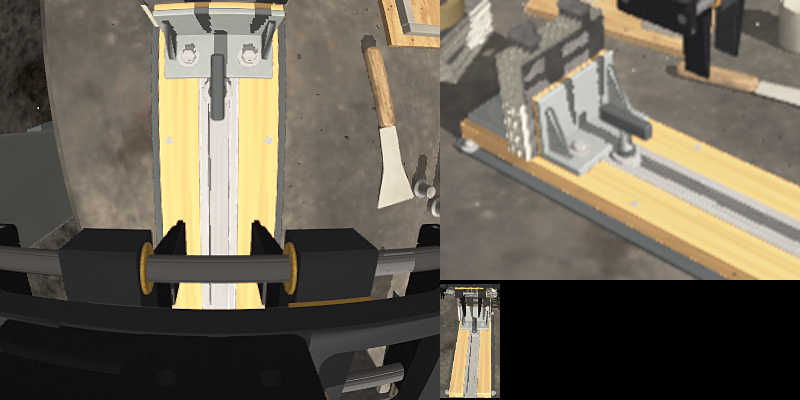

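The stop stands upright with its bar along the strut and its collar at the heel. The group is snug and square between the jaws, and the arm is clear, so I'm handing in.

```bash
python3 -c "
from cell import job
print(job.job_done())"
```

```text
the job is handed in; nothing more can be done
None
```

The job is done and handed in at about 27 s of the 56 s allowed; no verdict was reported.

- **Stop out:** I slid the stop back from the group, gave it a quarter turn and lifted it out. I then parked it, locked, at the bed's open end.
- **Jaw up:** I pushed the jaw by its heel with the closed fingers. Pushing the group took about 9 N. The push then rose to 50 N with almost no further travel, so I took the group as tight and stopped there, below the 80 N limit.
- **Stop back:** I slid the stop up the strut, still locked, until its collar touched the heel at 9 N. I then eased it back 1 mm, lowered it and let go.

**Last checks:** The final pictures show the group upright and square between the jaws. The stop is upright with its bar along the strut, right behind the jaw's foot, and the gripper is well clear. I judged the group's squareness, the closeness to the fixed jaw and the stop's seating by eye and by force, not by a final measurement.

**Disagreements:**
- My estimate of the clamp's position along the strut differed from the contact positions by 1 to 4 mm, so I went by contact force there.
- When I picked the stop up again, the gripper sat 2.5 mm lower than planned with 6 N upward force. Raising it 1.2 mm cleared that.

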